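# Thread gauge under the video microscope

## Robot

A 7-joint arm with a two-finger parallel gripper is mounted at the origin on the work surface. World frame = base frame: x ahead of the robot, y to its left, z up, the work surface at z = 0. Lengths are in mm, angles in degrees, forces in N, time in s.
With the tool pointing down it reaches from about 400 to 925 mm from the base axis. Payload 4.1 kg.
Tool frame: the origin (TCP) lies midway between the tips of the shut fingers; the grasp point (between the pads) lies 19 mm behind it; z points along the fingers, y is the line along which they close (so a half turn about z gives the same grasp; the last joint's range is limited). The gripper opens to 85 mm and grips with 20 to 120 N. Pads are 22 mm wide; open, the fingers measure 114 mm over their backs; the gripper's body (76 mm by 85 mm) begins 54 mm behind the grasp point. The pads swing forward as they close: fully open they stand 13 mm farther back than shut.
Start: joints at [-81.933, 22.827, 2.584, 88.041, -1.071, 69.15, -2.905], TCP at [154.356, 631.441, 231.347] pointing down, gripper open.
Joint ranges: [-161.44, 161.44], [-28.35, 127.94], [-78.24, 83.42], [0, 140.83], [-78.03, 258.03], [13.02, 114.36], [-168.23, 168.23]. Speed limits (degrees/s): [147.25, 147.25, 180, 180, 180, 180, 180].

## Interface

Orientations are given as [roll, pitch, yaw] about the fixed x, y, z axes, in that order (R = Rz(yaw) Ry(pitch) Rx(roll)).
In Python, from station import sense, camera, camera_info, ticket gives the robot as it stands.
- The arm moves only by the tool send_rows, never from a script. Its argument "motion" is one flat list of numbers, 7 for each row, row after row: the shift along the tool's x, y, z each as a share of 2 cm, from -1 to 1, then the turn, a rotation vector about the tool's x, y, z each as a share of 0.08 rad, from -1 to 1, then the closure, from -1 (fully open) to 1 (shut), so that 0 is half open. In form: [x, y, z, wx, wy, wz, grip, x, y, z, wx, wy, wz, grip, ...]. A call has 1 to 10 rows; each row shifts and turns the commanded pose from where the row before left it, along the tool's axes as they then stand; what a row does not reach is not made up. A row lasts 1/8 s, in which the tool goes at most 62.5 mm and 10.7 degrees, less where a joint would pass 70% of its speed; a pose out of reach is approached as far as the arm can. A call with a number of a shift or a turn outside -1 to 1 is refused whole. A call with a gripper value outside its range is refused whole. The fingers move at their own pace and stop on an object; "newtons" is the grip in N (left out, the last holds). Time passes only in rows, so rows that do not move let the fingers close. It gives the time, the measured TCP pose, the force, the opening and the grip force at its end, in the units of the state.
- sense(): the state, without advancing time (a new reading comes with each control period).
- camera(name): name is "side" or "top" or "wrist"; returns the picture (400x640x3 uint8, red, green, blue); there is no depth.
- camera_info(name): a dict with "fx", "fy", "cx", "cy" (pixels), "camera_from_world" (4x4, takes a point from world to camera coordinates). Camera axes: x right, y down, z forward; pixel columns grow to the right and rows downward; lengths in mm; the calibration is good to about 2 mm. A picture is of the moment at which its call begins: read the wrist's pose just before it. camera_info takes no time and is no camera call; for the wrist camera it gives the pose at the moment of the call.
- ticket.finish_job(): hands the job in; it is judged then, once.
The state is a dict: "time": time; "joint_positions": joint angles; "joint_vel": joint speeds; "effort": joint torques, N m; "position": TCP position; "tool_rot": TCP orientation; "contact_force": force on the tool from outside, world axes, zero at the start; "torque": the same for the moment, N m; "width": finger opening in mm; "finger_force": force on a finger pad.
Only numpy, scipy, OpenCV 4.12 (cv2) and the standard library are available. Lean on these libraries where they do the work, as an engineer would, in place of code of your own. Each camera call takes 0.05 s, during which the arm holds its last target. There are 200 camera calls.

## Task

Get the thread gauge under the video microscope for inspection: first press the microscope's round white stage plate down so that it lies level and flush in its base (one edge has been left riding up on the spring ball), then draw the long double-ended thread gauge out of the slanted rack, turn it level, and hold it in the air with the middle of its long thread (the end that was in the rack) right under the lens, about half way between the stage plate and the ring light. Finish holding it there, level and still; nothing is put down. Do not bump the microscope's head or column, and leave the other gauges in the rack and the ring gauge and V-block on the table where they are.

Things in the scene. Friction and masses are not known exactly. Their poses are not given: they have to be found in the camera images.
- scope: Video microscope, fixed. Origin: on the table below the lens axis; z up. Base: black slab 24 mm high, x from -100 to 100 mm, y from -100 to 165 mm. Round recess for the stage plate, 123 mm across, 7 mm deep, centred on the lens axis. In its wall on the -x side (towards the robot) an 8 mm steel spring ball stands out 5 mm; 3 to 6 N on the plate edge over it pushes it back and the plate snaps in.
- lens (a point): Point on the lens axis (vertical) at the underside of the ring light, 210 mm above the table.
- plate_top (a point): Stage plate: loose white plastic disc, 120 mm diameter, 7 mm thick, 110 g. Point: centre of its top face; z: the face's normal, up. At the start its edge on the microscope's -x side lies on the spring ball, 9 mm too high; the opposite edge is down on the floor of the recess. Pressed home, its top is flush with the base, 24 mm above the table.
- rack: Slanted wooden gauge rack, fixed, 206 mm (x) by 100 mm (y), 71 mm high. Origin: centre of the underside; z up. Three bores of 17 mm diameter, 40 mm deep, at x = -64, 0 and 64 mm; their axes rise at 45 degrees towards -y, mouths at y = -17 mm, z = 55 mm. The three gauges stand in them in any order.
- gauge_mid (a point): Thread plug gauge: longest of the three gauges, the only one with a thread at its upper end; metal, 170 g. Point: middle of its round handle (22 mm diameter, 100 mm long), whose shoulder rests on the bore's mouth. z: along it from the long thread (15 mm diameter, 32 mm long, in the bore at the start) to the short one (15 mm, 16 mm long). Draw it 32 mm along +z to clear the bore.
- gauge_go (a point): Middle of the gauge's long thread, 66 mm from gauge_mid along the gauge's -z.
- plain_mid (a point): Plain plug gauge in another bore of the rack: handle 21 mm diameter, 72 mm long, smooth 14 mm pin at its upper end. Middle of its handle; z along it, out of the bore. To be left in place.
- single_mid (a point): Single-ended plug gauge in another bore of the rack: handle 21 mm diameter, 60 mm long, domed upper end. Middle of its handle; z along it, out of the bore. To be left in place.
- ring_gauge: Steel ring gauge, 54 mm diameter, 18 mm high, on the table between the rack and the microscope. Origin: centre of its underside. To be left in place.
- vblock: Steel V-block, 60 by 45 by 38 mm, on the table between the rack and the microscope. Origin: centre of its underside. To be left in place.
- scope_head: Head and column of the microscope, fixed to it, not to be bumped; origin and axes as scope. On the lens axis: ring light 64 mm across, 210 to 232 mm above the table; lens and camera above it (up to 72 mm across) to 470 mm. An arm 275 to 335 mm up leads along +y to the column (25 mm diameter, 424 mm high, at y = 130 mm), with focus knobs out to 61 mm along x.
There are look-alikes about, which are no part of the job. What is shaped like the rack but orange or pink is not meant.

How it is judged (in metres and radians):
On the way, in this order (a step that is already met when the one before it is completed fails the run):
1. the stage plate lies level and flush in the microscope's base (angle between plate_top's own z axis and vertical below 0.03 rad and z of plate_top in the frame of scope between 0.0222 and 0.0258 m and horizontal distance between plate_top and lens below 0.005 m), for 0.3 s.
2. the thread gauge is drawn clear of the rack in the gripper (contact force between gauge and the fingers above 1 N and contact force between gauge and rack below 0.1 N and distance of gauge_mid from where it was at the start of the episode above 0.035 m and height (world z) of gauge_go above 0.055 m), for 0.2 s.
At the end, for the whole second after the job is handed in: Stage plate level (1.7 deg), flush (1.8 mm) and centred (5 mm) in the base; thread gauge held still in the air by the gripper alone, level within 8 deg, the middle of its long thread within 10 mm of the lens axis and 117 mm above the table, within 25 mm (all of step 1 and horizontal distance between gauge_go and lens below 0.01 m and height (world z) of gauge_go between 0.092 and 0.142 m and angle between gauge_mid's own z axis and vertical between 1.4308 and 1.7108 rad and contact force between gauge and the fingers above 1 N and contact force between gauge and scope below 0.1 N and contact force between gauge and rack below 0.1 N and linear speed of gauge below 0.03 m/s and angular speed of gauge below 0.2 rad/s); the arm keeps its last pose, push and grip.
It fails at once if the microscope's head or column is bumped (contact force between scope_head and anything else above 3 N).
It fails at once if another gauge is pulled or knocked about in the rack (distance of any of plain_mid, single_mid from where it was at the start of the episode above 0.015 m).
It fails at once if the ring gauge or the V-block is disturbed (distance of any of ring_gauge, vblock from where it was at the start of the episode above 0.03 m).
It also fails if it takes over 51 s, if anything falls off the work surface, if the arm or the gripper's body presses on something with over 40 N, if the wrist force passes 120 N, or if a joint passes its speed limit or range.

## Working session

There is one attempt and no reset: what is moved stays moved. The work goes in short steps, Python scripts to look and compute and a tool call to move; the robot and the scene stay as the last step left them, time stands still between calls to the robot, and variables do not carry over. Pictures are saved under pics/ and viewed, at most 10 in all, crops included, and the job is handed in when it is done.

Besides the shell and the picture viewer there is one more tool, called after "Emit:" as name(argument=value, ...) on one line, values as JSON. send_rows: Moves the arm, as the interface text tells. Shift numbers are shares of 2 cm and turn numbers shares of 0.08 rad, none past 1 either way. Its arguments: {"type":"object","properties":{"motion":{"type":"array","items":{"type":"number"}},"newtons":{"type":"number"}},"required":["motion"]}

```bash
ls; mkdir -p pics; python3 - <<'E'
from station import *
import cv2,json
s=sense();print(s)
for n in("side","top","wrist"):
    i=camera_info(n);print(n,i)
    cv2.imwrite(f"pics/{n}0.png",camera(n)[:,:,::-1])
E
```

```text
pics
{'time': 0.0, 'joint_positions': array([-81.93424319,  22.87455084,   2.58079669,  88.11202547,
        -1.06975532,  69.14862108,  -2.90489601]), 'joint_vel': array([ 0.03698283,  0.00480675,  0.09539804,  0.00573121,  0.0697331 ,
        0.11475074, -0.03721175]), 'effort': array([ 1.30615890e-04, -4.75132263e+01,  1.36515252e+00, -2.54216820e+01,
        1.18318421e-02,  9.67119529e-03, -5.64049202e-06]), 'position': array([154.21166286, 630.81572649, 230.25065441]), 'tool_rot': array([-1.79889326e+02,  9.58034338e-03,  1.66268522e+02]), 'contact_force': array([-0.66177197, -0.11927985,  0.38996544]), 'torque': array([-0.026539  ,  0.01912573,  0.0234391 ]), 'finger_force': 0.0, 'width': 85.4890191035264}
side {'fx': 374.4700509470768, 'fy': 374.4700509470768, 'cx': 320.4397477609209, 'cy': 202.94686339622297, 'camera_from_world': array([[ 8.39427222e-01, -5.43293257e-01,  1.39418864e-02,
        -4.95083147e+02],
       [-2.93580343e-01, -4.74892609e-01, -8.29630998e-01,
         1.66926020e+02],
       [ 4.57353826e-01,  6.92321779e-01, -5.58138004e-01,
         8.28016021e
[... 335 characters left out ...]
.33787991e-02, -7.91590411e-02,
         4.81306415e+02],
       [ 7.96470235e-02,  2.07351739e-02, -9.96607447e-01,
         1.16351159e+03],
       [ 0.00000000e+00,  0.00000000e+00,  0.00000000e+00,
         1.00000000e+00]])}
wrist {'fx': 312.9581773124357, 'fy': 312.9581773124357, 'cx': 321.8650091328029, 'cy': 196.16209579649316, 'camera_from_world': array([[ 2.36520450e-01,  9.71626236e-01, -7.30744213e-04,
        -6.49688795e+02],
       [ 9.37868429e-01, -2.28106222e-01,  2.61477269e-01,
        -3.51493321e+01],
       [ 2.53891488e-01, -6.25300633e-02, -9.65209357e-01,
         3.77795121e+02],
       [ 0.00000000e+00,  0.00000000e+00,  0.00000000e+00,
         1.00000000e+00]])}
```

View pics/top0.png

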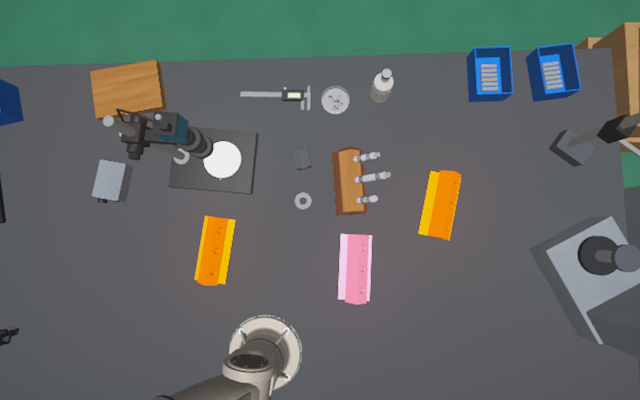

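View pics/side0.png

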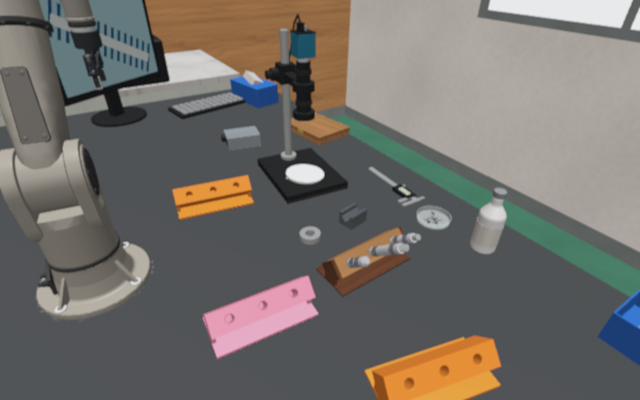

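The top view shows the microscope base around (170–257, 127–193), with the plate at about (222,160). The wooden rack is at (333–365, 148–215), its gauges rising to the right, and the longest is the middle one, ending at about (390,175). In the side view the plate is at (305,174) and the wooden rack at (365,258).

```bash
cat > h.py <<'E'
import numpy as np, cv2
from station import *
from scipy.spatial.transform import Rotation as R
def ray(i,uv,z):
    T=i["camera_from_world"];c=-T[:3,:3].T@T[:3,3]
    d=T[:3,:3].T@np.array([(uv[0]-i["cx"])/i["fx"],(uv[1]-i["cy"])/i["fy"],1])
    return c+d*(z-c[2])/d[2]
def proj(i,p):
    q=i["camera_from_world"]@np.append(p,1);return np.array([i["cx"]+i["fx"]*q[0]/q[2],i["cy"]+i["fy"]*q[1]/q[2]])
def tri(obs):  # [(info,uv),...] -> point
    A=[];b=[]
    for i,uv in obs:
        T=i["camera_from_world"];c=-T[:3,:3].T@T[:3,3]
        d=T[:3,:3].T@np.array([(uv[0]-i["cx"])/i["fx"],(uv[1]-i["cy"])/i["fy"],1]);d/=np.linalg.norm(d)
        P=np.eye(3)-np.outer(d,d);A.append(P);b.append(P@c)
    return np.linalg.lstsq(np.vstack(A),np.hstack(b),rcond=None)[0]
def blobs(m,amin=20):
    n,l,s,c=cv2.connectedComponentsWithStats(m.astype(np.uint8))
    return [(l==k,s[k],c[k]) for k in range(1,n) if s[k][4]>amin]
np.set_printoptions(precision=1,suppress=True)
E
cat > m1.py <<'E'
from h import *
i=camera_info("top");im=cv2.imread("pics/top0.png");hsv=cv2.cvtColor(im,cv2.COLOR_BGR2HSV)
H,S,V=[hsv[:,:,k].astype(int) for k in range(3)]
def roi(m,x0,x1,y0,y1):
    z=np.zeros_like(m);z[y0:y1,x0:x1]=m[y0:y1,x0:x1];return z
m=roi((V>200)&(S<40),195,250,135,185)
for b,s,c in blobs(m,50):
    e=cv2.fitEllipse(max(cv2.findContours(b.astype(np.uint8),0,1)[0],key=len));print("plate",s,e,ray(i,e[0],27))
m=roi(V<45,165,262,120,200)
for b,s,c in blobs(m,500):
    r=cv2.minAreaRect(np.argwhere(b)[:,::-1].astype(np.float32));print("base",s,r,[ray(i,q,24)[:2] for q in cv2.boxPoints(r)])
m=roi((S>90)&(H<25),325,375,140,225)
for b,s,c in blobs(m,100):
    r=cv2.minAreaRect(np.argwhere(b)[:,::-1].astype(np.float32));print("rack",s,r,[ray(i,q,35)[:2] for q in cv2.boxPoints(r)])
m=roi((S<40)&(V>110),350,395,145,210)
for b,s,c in blobs(m,15):
    print("g",s,c);r=cv2.fitLine(np.argwhere(b)[:,::-1].astype(np.float32),2,0,.1,.1).ravel();print(r)
for nm,u in(("ring",(303,201)),("vb",(303,159))):print(nm,ray(i,u,15))
cv2.imwrite("pics/c.png",np.hstack([cv2.resize(im[115:205,160:265],None,fx=3.7,fy=3.7,interpolation=2),cv2.resize(im[140:230,320:400],None,fx=3.7,fy=3.7,interpolation=2)]))
E
python3 m1.py
```

```text
plate [204 141  37  37 992] ((222.78836059570312, 159.56517028808594), (32.816768646240234, 37.52542495727539), 40.47774887084961) [610.1 124.   27. ]
rack [ 332  147   35   68 1792] ((348.805908203125, 180.47647094726562), (66.87934875488281, 30.67860221862793), 85.60128784179688) [array([ 635.7, -222.8]), array([ 640.7, -319.7]), array([ 429.6, -329.3]), array([ 424.4, -233.9])]
g [353 151  28  11 173] [366.9 156.5]
[  1.   -0.2 366.9 156.5]
g [355 171  37  12 261] [373.1 176.7]
[  1.   -0.2 373.1 176.7]
g [356 195  23   9 140] [367.7 199.1]
[  1.   -0.1 367.7 199.1]
ring [ 472.1 -129.8   15. ]
vb [ 607.6 -132.2   15. ]
```

View pics/c.png

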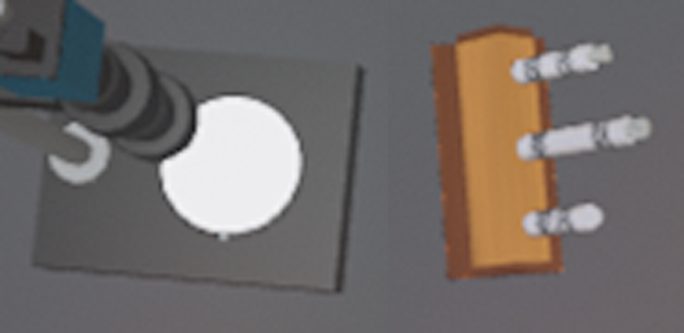

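The crop shows the plate (centre about (222.5,159.7) in the top image) with the spring ball at its lower edge. The thread gauge is in the middle bore.

```bash
cat > m2.py <<'E'
from h import *
i=camera_info("top")
c=lambda u,v:ray(i,(160+u/3.7,115+v/3.7),24)
a,b,d=c(356,72),c(335,291),c(33,265)
print(a,b,d,"y-edge dir",np.degrees(np.arctan2(*(d-b)[[0,1]])),np.degrees(np.arctan2(*(a-b)[[1,0]])),np.linalg.norm(d-b),np.linalg.norm(a-b))
e=(d-b)/np.linalg.norm(d-b);f=np.array([-e[1],e[0],0]);f=-f
print("lens from corners",b+100*f+100*e, "plate",ray(i,(222.4,159.7),28.5))
g=lambda u,v,z:ray(i,(320+(u-388.5)/3.7,140+v/3.7),z)
# gauge axis: lower end at bore mouth (z55), upper end height 55+ (100+16)*.707=137
print("mid gauge mouth",g(520,149,55),"tip",g(645,128,137))
print("rack bottom +-x corners", g(434,45,0),g(450,278,0))
s=camera_info("side")
# side view tip approx, mouth
print(tri([(i,(320+(645-388.5)/3.7,140+128/3.7)),(s,(409,248))]))
E
python3 m2.py
```

```text
[689.8  16.6  24. ] [498.7  36.1  24. ] [527.6 298.5  24. ] y-edge dir 6.273506456797018 -5.838682847258708 263.905603565603 192.02419903910229
lens from corners [609.1 124.6  24. ] plate [609.5 124.9  28.5]
mid gauge mouth [ 529.4 -296.3   55. ] tip [ 532.8 -387.6  137. ]
rack bottom +-x corners [ 630.5 -227.1    0. ] [ 425.1 -236.1    0. ]
[ 536.5 -391.   129. ]
```

```bash
cat >> h.py <<'E'
def pose():
    s=sense();return np.array(s["position"]),R.from_euler("xyz",s["tool_rot"],degrees=True)
def frame(zdir,yhint):
    z=np.array(zdir,float);z/=np.linalg.norm(z);y=np.array(yhint,float);y-=z*(y@z);y/=np.linalg.norm(y)
    return R.from_matrix(np.column_stack([np.cross(y,z),y,z]))
def plan(p1,r1,grip,nd=1,n=None,start=None):
    """straight path in rows; rounding errors are carried forward"""
    p,r=start or pose();p1=np.array(p1,float);p0=p.copy()
    rv=(r.inv()*r1).as_rotvec();r0=r
    n=n or int(np.ceil(max(np.linalg.norm(p1-p)/20,np.linalg.norm(rv)/0.08,1)*1.02))
    out=[]
    for k in range(1,n+1):
        pt=p0+(p1-p0)*k/n;rt=r0*R.from_rotvec(rv*k/n)
        d=np.clip(np.round(r.inv().apply(pt-p)/20,nd),-1,1);w=np.clip(np.round((r.inv()*rt).as_rotvec()/.08,nd),-1,1)
        p=p+r.apply(d*20);r=r*R.from_rotvec(w*.08);out.append([*(d+0.),*(w+0.),grip])
    for k in range(0,n,10):print("[["+",  ".join(",".join(f"{v:g}" for v in q) for q in out[k:k+10])+"]]")
    print(n,"end",p,"err",p1-p,np.degrees((r.inv()*r1).magnitude()));return p,r
E
python3 - <<'E'
from h import *
f=frame([0,0,-1],[1,0,0])
q=plan([400,130,180],f,1)
plan([500,135,110],frame([np.sin(.44),0,-np.cos(.44)],[1,0,0]),1,start=q)
E
```

```text
[[-0.6,-0.7,0.1,0,0,0.6,1,  -0.7,-0.7,0.1,0,0,0.5,1,  -0.7,-0.7,0.1,0,0,0.6,1,  -0.7,-0.7,0.1,0,0,0.6,1,  -0.7,-0.6,0,0,0,0.6,1,  -0.8,-0.6,0.1,0,0,0.5,1,  -0.8,-0.5,0.1,0,0,0.6,1,  -0.8,-0.5,0.1,0,0,0.6,1,  -0.8,-0.5,0.1,0,0,0.6,1,  -0.9,-0.4,0.1,0,0,0.5,1]]
[[-0.9,-0.4,0.1,0,0,0.6,1,  -0.9,-0.4,0.1,0,0,0.6,1,  -0.9,-0.3,0,0,0,0.6,1,  -0.9,-0.2,0.1,0,0,0.5,1,  -0.9,-0.3,0.1,0,0,0.6,1,  -1,-0.1,0.1,0,0,0.6,1,  -0.9,-0.2,0.1,0,0,0.6,1,  -1,-0.1,0.1,0,0,0.5,1,  -0.9,0,0.1,0,0,0.6,1,  -1,0,0.1,0,0,0.6,1]]
[[-1,0,0.1,0,0,0.5,1,  -0.9,0.1,0,0,0,0.6,1,  -1,0.2,0.1,0,0,0.6,1,  -0.9,0.1,0.1,0,0,0.6,1,  -1,0.2,0.1,0,0,0.5,1,  -0.9,0.3,0.1,0,0,0.6,1,  -0.9,0.3,0.1,0,0,0.6,1,  -0.9,0.3,0.1,0,0,0.6,1,  -0.9,0.4,0.1,0,0,0.5,1]]
29 end [399.5 129.6 179.2] err [0.5 0.4 0.8] 0.19865363166612035
[[0,0.7,0.5,-0.8,0,0,1,  0.1,0.7,0.5,-0.8,0,0,1,  0,0.7,0.6,-0.8,0,0,1,  0,0.6,0.6,-0.7,0,0,1,  0.1,0.5,0.7,-0.8,0,0,1,  0,0.6,0.7,-0.8,0,0,1,  0.1,0.5,0.7,-0.8,0,0,1]]
7 end [500.8 135.8 110.4] err [-0.8 -0.8 -0.4] 0.19865363166612812
```

Emit:
send_rows(motion=[-0.6, -0.7, 0.1, 0, 0, 0.6, 1, -0.7, -0.7, 0.1, 0, 0, 0.5, 1, -0.7, -0.7, 0.1, 0, 0, 0.6, 1, -0.7, -0.7, 0.1, 0, 0, 0.6, 1, -0.7, -0.6, 0, 0, 0, 0.6, 1, -0.8, -0.6, 0.1, 0, 0, 0.5, 1, -0.8, -0.5, 0.1, 0, 0, 0.6, 1, -0.8, -0.5, 0.1, 0, 0, 0.6, 1, -0.8, -0.5, 0.1, 0, 0, 0.6, 1, -0.9, -0.4, 0.1, 0, 0, 0.5, 1])

```text
time: 1.4
position: [239.9, 457.7, 213.2]
tool_rot: [180.0, -0.0, 140.0]
contact_force: [-0.2, 0.3, -0.8]
width: -0.1
finger_force: 0.0
```

Emit:
send_rows(motion=[-0.9, -0.4, 0.1, 0, 0, 0.6, 1, -0.9, -0.4, 0.1, 0, 0, 0.6, 1, -0.9, -0.3, 0, 0, 0, 0.6, 1, -0.9, -0.2, 0.1, 0, 0, 0.5, 1, -0.9, -0.3, 0.1, 0, 0, 0.6, 1, -1, -0.1, 0.1, 0, 0, 0.6, 1, -0.9, -0.2, 0.1, 0, 0, 0.6, 1, -1, -0.1, 0.1, 0, 0, 0.5, 1, -0.9, 0, 0.1, 0, 0, 0.6, 1, -1, 0, 0.1, 0, 0, 0.6, 1])

```text
time: 2.65
position: [324.4, 285.2, 195.3]
tool_rot: [180.0, -0.0, 113.4]
contact_force: [0.3, -0.5, 0.0]
width: 0.2
finger_force: 0.0
```

Emit:
send_rows(motion=[-1, 0, 0.1, 0, 0, 0.5, 1, -0.9, 0.1, 0, 0, 0, 0.6, 1, -1, 0.2, 0.1, 0, 0, 0.6, 1, -0.9, 0.1, 0.1, 0, 0, 0.6, 1, -1, 0.2, 0.1, 0, 0, 0.5, 1, -0.9, 0.3, 0.1, 0, 0, 0.6, 1, -0.9, 0.3, 0.1, 0, 0, 0.6, 1, -0.9, 0.3, 0.1, 0, 0, 0.6, 1, -0.9, 0.4, 0.1, 0, 0, 0.5, 1])

```text
time: 3.78
position: [400.0, 129.0, 179.2]
tool_rot: [180.0, -0.0, 90.0]
contact_force: [-0.2, 0.2, -0.2]
width: 0.3
finger_force: 0.0
```

Emit:
send_rows(motion=[0, 0.7, 0.5, -0.8, 0, 0, 1, 0.1, 0.7, 0.5, -0.8, 0, 0, 1, 0, 0.7, 0.6, -0.8, 0, 0, 1, 0, 0.6, 0.6, -0.7, 0, 0, 1, 0.1, 0.5, 0.7, -0.8, 0, 0, 1, 0, 0.6, 0.7, -0.8, 0, 0, 1, 0.1, 0.5, 0.7, -0.8, 0, 0, 1])

```text
time: 4.65
position: [501.9, 135.6, 110.4]
tool_rot: [154.7, -0.0, 90.1]
contact_force: [-0.4, -0.6, 0.7]
width: -0.1
finger_force: 0.0
```

Tracks well. I'll take one close look from the wrist while planning the descent.

```bash
python3 - <<'E'
from h import *
i=camera_info("wrist");im=camera("wrist");cv2.imwrite("pics/w1.png",im[:,:,::-1])
print(proj(i,[609,125,24]),proj(i,[571,129,30]))
p,r=pose()
q=plan([568,130,52],r,1)
plan([568,130,40],r,1,nd=2,start=q)
E
```

```text
[388.4 201.7] [355.3 204.3]
[[-0.1,0.4,0.8,0,0,0,1,  0,0.3,0.8,0,0,0,1,  -0.1,0.4,0.8,0,0,0,1,  0,0.4,0.8,0,0,0,1,  -0.1,0.3,0.8,0,0,0,1]]
5 end [567.4 129.6  51.7] err [0.6 0.4 0.3] 0.0
[[0.01,-0.11,0.27,0,0,0,1,  0.01,-0.11,0.27,0,0,0,1]]
2 end [568. 130.  40.] err [-0.  0. -0.] 0.0
```

View pics/w1.png

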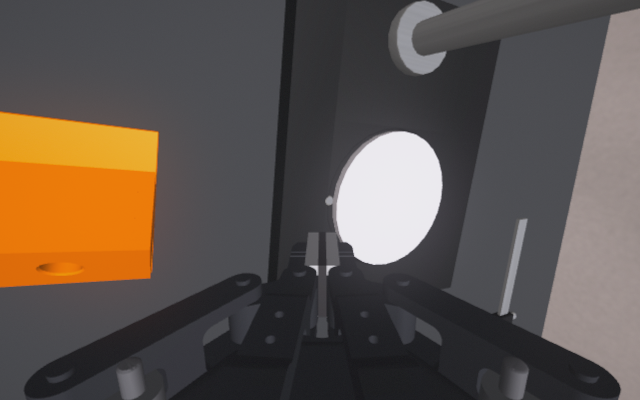

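The plate is centred at about (388,199), close to the predicted (388,202), with the ball at (329,201). The lens estimate holds, so I press.

Emit:
send_rows(motion=[-0.1, 0.4, 0.8, 0, 0, 0, 1, 0, 0.3, 0.8, 0, 0, 0, 1, -0.1, 0.4, 0.8, 0, 0, 0, 1, 0, 0.4, 0.8, 0, 0, 0, 1, -0.1, 0.3, 0.8, 0, 0, 0, 1, 0, -0.11, 0.27, 0, 0, 0, 1])

```text
time: 5.45
position: [569.1, 129.2, 47.5]
tool_rot: [154.8, 0.0, 90.0]
contact_force: [0.2, 0.2, -0.6]
width: -0.0
finger_force: 0.0
```

Emit:
send_rows(motion=[0, -0.11, 0.25, 0, 0, 0, 1, 0, -0.1, 0.2, 0, 0, 0, 1])

```text
time: 5.7
position: [568.5, 129.4, 37.7]
tool_rot: [154.8, 0.1, 90.1]
contact_force: [0.3, 0.1, -0.7]
width: -0.2
finger_force: 0.0
```

Emit:
send_rows(motion=[0, -0.06, 0.14, 0, 0, 0, 1, 0, -0.06, 0.14, 0, 0, 0, 1])

```text
time: 5.95
position: [568.8, 129.6, 31.8]
tool_rot: [154.8, 0.1, 90.1]
contact_force: [0.9, -0.6, 0.6]
width: 0.1
finger_force: 0.0
```

Emit:
send_rows(motion=[0, -0.06, 0.14, 0, 0, 0, 1])

```text
time: 6.08
position: [568.9, 129.7, 28.8]
tool_rot: [154.8, 0.1, 90.1]
contact_force: [0.3, -0.2, 0.3]
width: -0.3
finger_force: 0.0
```

Emit:
send_rows(motion=[0, -0.04, 0.09, 0, 0, 0, 1])

```text
time: 6.2
position: [568.8, 129.8, 26.7]
tool_rot: [154.8, 0.0, 90.1]
contact_force: [1.0, -0.2, 1.5]
width: -0.3
finger_force: 1.0
```

Emit:
send_rows(motion=[0, -0.04, 0.09, 0, 0, 0, 1])

```text
time: 6.32
position: [569.1, 129.8, 26.0]
tool_rot: [154.7, 0.1, 90.1]
contact_force: [-14.4, -2.4, 27.5]
width: -0.2
finger_force: 14.0
```

Emit:
send_rows(motion=[0, -0.04, 0.09, 0, 0, 0, 1])

```text
time: 6.45
position: [569.2, 129.8, 25.6]
tool_rot: [154.6, 0.1, 90.1]
contact_force: [-26.2, -4.5, 47.7]
width: 0.1
finger_force: 23.8
```

Emit:
send_rows(motion=[0, 0, 0, 0, 0, 0, 1])

```text
time: 6.58
position: [569.1, 129.8, 25.9]
tool_rot: [154.6, 0.1, 90.1]
contact_force: [-18.9, -3.2, 32.3]
width: -0.0
finger_force: 16.3
```

```bash
python3 - <<'E'
from h import *
p,r=pose();a=np.radians
q=plan([515,130,110],r,1)
ax=np.array([.04,-.7065,.7065]);f=frame([.01,-np.sin(a(15)),-np.cos(a(15))],[1,.04,0])
g=np.array([532,-345.5,104.5]);t=g+f.apply([0,0,19-100])
print(t)
plan(t,f,-.2,start=q)
E
```

```text
[[0,-0.1,-0.8,0,0,0,1,  0,-0.1,-0.9,0,0,0,1,  0,-0.1,-0.8,0,0,0,1,  0,-0.1,-0.8,0,0,0,1,  0,-0.1,-0.8,0,0,0,1,  0,-0.1,-0.9,0,0,0,1]]
6 end [515.3 129.9 111. ] err [-0.3  0.1 -1. ] 2.248991783197473e-15
[ 531.2 -324.5  182.7]
[[-0.9,0.1,-0.1,0.2,-0.1,0,-0.2,  -1,0.1,-0.1,0.3,-0.2,-0.1,-0.2,  -0.9,0.1,-0.1,0.2,-0.1,0,-0.2,  -1,0,-0.1,0.2,-0.1,-0.1,-0.2,  -1,0.1,-0.1,0.2,-0.1,0,-0.2,  -0.9,0.1,-0.1,0.3,-0.2,-0.1,-0.2,  -1,0,-0.1,0.2,-0.1,0,-0.2,  -0.9,0.1,0,0.2,-0.1,-0.1,-0.2,  -1,0,-0.1,0.2,-0.2,0,-0.2,  -0.9,0.1,0,0.3,-0.1,-0.1,-0.2]]
[[-1,0,-0.1,0.2,-0.1,0,-0.2,  -0.9,0.1,0,0.2,-0.2,-0.1,-0.2,  -1,0,0,0.3,-0.1,0,-0.2,  -1,0,0,0.2,-0.1,-0.1,-0.2,  -0.9,0.1,0,0.2,-0.1,0,-0.2,  -1,0,0,0.2,-0.2,-0.1,-0.2,  -0.9,0,0,0.3,-0.1,0,-0.2,  -1,0,0.1,0.2,-0.1,-0.1,-0.2,  -0.9,0,0,0.2,-0.2,0,-0.2,  -1,0,0.1,0.2,-0.1,-0.1,-0.2]]
[[-1,0,0,0.3,-0.1,0,-0.2,  -0.9,0,0.1,0.2,-0.1,-0.1,-0.2,  -1,0,0.1,0.2,-0.2,0,-0.2,  -0.9,0,0.1,0.3,-0.1,-0.1,-0.2]]
24 end [ 530.3 -324.1  182. ] err [ 0.9 -0.4  0.7] 0.2113326911732234
```

Emit:
send_rows(motion=[0, -0.1, -0.8, 0, 0, 0, 1, 0, -0.1, -0.9, 0, 0, 0, 1, 0, -0.1, -0.8, 0, 0, 0, 1, 0, -0.1, -0.8, 0, 0, 0, 1, 0, -0.1, -0.8, 0, 0, 0, 1, 0, -0.1, -0.9, 0, 0, 0, 1])

```text
time: 7.32
position: [514.7, 130.1, 108.5]
tool_rot: [154.8, 0.0, 90.1]
contact_force: [0.2, 0.2, -0.3]
width: -0.3
finger_force: 0.0
```

```bash
python3 - <<'E'
from h import *
i=camera_info("wrist");im=camera("wrist");cv2.imwrite("pics/w2.png",im[90:310,230:510,::-1].repeat(2,0).repeat(2,1))
m=(im.min(2)>215);b,s,c=max(blobs(m,500),key=lambda b:b[1][4])
k=cv2.findContours(b.astype(np.uint8),0,1)[0];e=cv2.fitEllipse(cv2.convexHull(max(k,key=len)));print(s,e,ray(i,e[0],24))
for hgt in(24,33):
  pts=np.array([ray(i,q,hgt)[:2] for q in cv2.convexHull(max(k,key=len))[:,0]]);print(pts.max(0)-pts.min(0),(pts.max(0)+pts.min(0))/2)
E
```

```text
[  319   125   115   135 11636] ((375.8556213378906, 192.08432006835938), (109.99044036865234, 138.31813049316406), 23.021259307861328) [606.1 130.4  24. ]
[117.5 117.9] [611.6 127.1]
[112.5 112.9] [605. 130.]
```

View pics/w2.png

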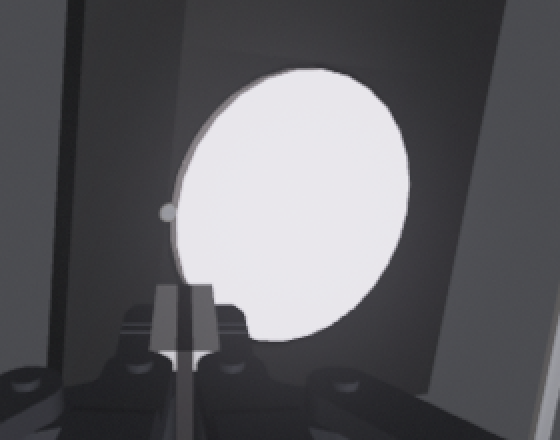

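The grey wall of the plate still seems visible on the left edge, with the ball touching it at about (314,196). I'll check the tilt with a circle fit on both wrist images.

```bash
python3 - <<'E'
from h import *
from scipy.optimize import least_squares
np.set_printoptions(precision=2,suppress=True)
p,r=pose();i=camera_info("wrist")
im2=camera("wrist");im1=cv2.imread("pics/w1.png")
T2=i["camera_from_world"]
# camera pose at first picture: rigid with tool
r1=R.from_euler("xyz",[154.7,0,90.1],degrees=True);p1=np.array([501.9,135.6,110.4])
W2=np.eye(4);W2[:3,:3]=r.as_matrix();W2[:3,3]=p;W1=np.eye(4);W1[:3,:3]=r1.as_matrix();W1[:3,3]=p1
i1=dict(i);i1["camera_from_world"]=T2@W2@np.linalg.inv(W1)
xd=np.array([.994,-.106,0])
for n,im,I in(("before",im1,i1),("after",im2,i)):
    m=(im.min(2)>200);b,s,c=max(blobs(m,500),key=lambda b:b[1][4])
    h=cv2.convexHull(max(cv2.findContours(b.astype(np.uint8),0,1)[0],key=len))[:,0].astype(float)
    if n=="after": h=h[~((h[:,1]>225)&(h[:,0]<362))]
    else: h=h[~((h[:,1]>228)&(h[:,0]<360))]
    T=I["camera_from_world"];C=-T[:3,:3].T@T[:3,3]
    D=(np.column_stack([(h[:,0]-I["cx"])/I["fx"],(h[:,1]-I["cy"])/I["fy"],np.ones(len(h))]))@T[:3,:3]
    def f(v):
        ang=v[2];nn=np.array([np.sin(ang)*xd[0],np.sin(ang)*xd[1],np.cos(ang)])
        o=np.array([v[0],v[1],24+60*np.sin(max(ang,0))]) # far edge stays down
        t=((o-C)@nn)/(D@nn);P=C+D*t[:,None];return np.linalg.norm(P-o,axis=1)-59.5
    o=least_squares(f,[609,125,.02]);print(n,o.x,"rms",np.sqrt(np.mean(o.fun**2)),len(h),"ball",)
print("ball before",ray(i1,(329,201),20),"after",ray(i,(314,196),20))
E
```

```text
before [611.38 126.91   0.07] rms 0.12071940865683083 39 ball
after [611.32 126.89   0.  ] rms 0.14128919195931042 41 ball
ball before [551.99 131.45  20.  ] after [551.52 132.27  20.  ]
```

The tilt went from 0.07 rad to 0.00, so the plate is flush. Its centre, and so the lens axis, is near (611,127). On to the rack.

Emit:
send_rows(motion=[-0.9, 0.1, -0.1, 0.2, -0.1, 0, -0.2, -1, 0.1, -0.1, 0.3, -0.2, -0.1, -0.2, -0.9, 0.1, -0.1, 0.2, -0.1, 0, -0.2, -1, 0, -0.1, 0.2, -0.1, -0.1, -0.2, -1, 0.1, -0.1, 0.2, -0.1, 0, -0.2, -0.9, 0.1, -0.1, 0.3, -0.2, -0.1, -0.2, -1, 0, -0.1, 0.2, -0.1, 0, -0.2, -0.9, 0.1, 0, 0.2, -0.1, -0.1, -0.2, -1, 0, -0.1, 0.2, -0.2, 0, -0.2, -0.9, 0.1, 0, 0.3, -0.1, -0.1, -0.2])

```text
time: 8.68
position: [522.0, -59.6, 136.6]
tool_rot: [165.5, 6.4, 90.3]
contact_force: [-0.0, -0.3, -0.7]
width: 51.4
finger_force: 0.0
```

Emit:
send_rows(motion=[-1, 0, -0.1, 0.2, -0.1, 0, -0.2, -0.9, 0.1, 0, 0.2, -0.2, -0.1, -0.2, -1, 0, 0, 0.3, -0.1, 0, -0.2, -1, 0, 0, 0.2, -0.1, -0.1, -0.2, -0.9, 0.1, 0, 0.2, -0.1, 0, -0.2, -1, 0, 0, 0.2, -0.2, -0.1, -0.2, -0.9, 0, 0, 0.3, -0.1, 0, -0.2, -1, 0, 0.1, 0.2, -0.1, -0.1, -0.2, -0.9, 0, 0, 0.2, -0.2, 0, -0.2, -1, 0, 0.1, 0.2, -0.1, -0.1, -0.2])

```text
time: 9.93
position: [528.6, -249.1, 166.8]
tool_rot: [175.7, 12.6, 91.7]
contact_force: [0.1, -0.1, 0.3]
width: 50.9
finger_force: 0.0
```

Emit:
send_rows(motion=[-1, 0, 0, 0.3, -0.1, 0, -0.2, -0.9, 0, 0.1, 0.2, -0.1, -0.1, -0.2, -1, 0, 0.1, 0.2, -0.2, 0, -0.2, -0.9, 0, 0.1, 0.3, -0.1, -0.1, -0.2])

```text
time: 10.42
position: [530.8, -324.8, 178.4]
tool_rot: [-179.4, 14.9, 92.5]
contact_force: [-0.4, 0.8, 0.3]
width: 51.2
finger_force: 0.0
```

```bash
python3 - <<'E'
from h import *
print(pose()[0],pose()[1].as_euler("xyz",degrees=True))
i=camera_info("wrist");im=camera("wrist");cv2.imwrite("pics/w3.png",im[:,:,::-1])
m0=np.array([529,-296,55]);a=np.array([.04,-.7065,.7065])
for d in(0,50,70,100,116):print(d,proj(i,m0+a*d))
E
```

```text
[ 530.8 -324.8  178.4] [-179.4   14.9   92.5]
0 [321.7 120.1]
50 [322.  180.3]
70 [322.1 206.2]
100 [322.3 247.5]
116 [322.4 270.7]
```

View pics/w3.png

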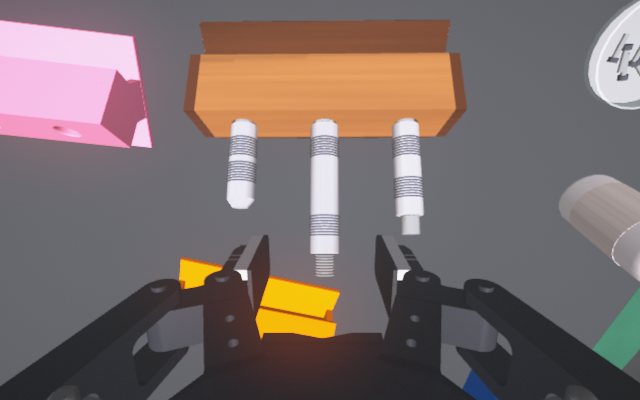

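The thread gauge is in the middle: mouth at about (324,121), handle end (325,253), tip (325,276). That is within a few pixels of the prediction, about +1.5 mm in x. I'll descend along the tool axis.

```bash
python3 - <<'E'
from h import *
p,r=pose()
g=np.array([533.3,-346,104.5]);t=g+r.apply([0,0,19]);print(t)
plan(t,r,-.2,nd=2,n=6)
E
```

```text
[ 533.3 -350.9   86.2]
[[0.01,0.02,0.8,0,0,0,-0.2,  0.01,0.01,0.79,0,0,0,-0.2,  0.01,0.02,0.8,0,0,0,-0.2,  0.02,0.02,0.8,0,0,0,-0.2,  0.01,0.01,0.8,0,0,0,-0.2,  0.01,0.02,0.79,0,0,0,-0.2]]
6 end [ 533.3 -350.9   86.2] err [-0.  -0.  -0.1] 0.0
```

Emit:
send_rows(motion=[0.01, 0.02, 0.8, 0, 0, 0, -0.2, 0.01, 0.02, 0.8, 0, 0, 0, -0.2, 0.01, 0.02, 0.8, 0, 0, 0, -0.2, 0.01, 0.02, 0.8, 0, 0, 0, -0.2, 0.01, 0.01, 0.8, 0, 0, 0, -0.2, 0.01, 0.01, 0.8, 0, 0, 0, -0.2])

```text
time: 11.22
position: [533.2, -347.2, 84.1]
tool_rot: [-179.5, 14.9, 92.5]
contact_force: [0.2, -0.2, -0.3]
width: 51.4
finger_force: 0.0
```

Emit:
send_rows(motion=[0, 0, 0, 0, 0, 0, 1, 0, 0, 0, 0, 0, 0, 1, 0, 0, 0, 0, 0, 0, 1, 0, 0, 0, 0, 0, 0, 1], newtons=70)

```text
time: 11.72
position: [533.1, -346.9, 85.5]
tool_rot: [-179.5, 14.9, 92.5]
contact_force: [-1.4, 0.4, -0.2]
width: 19.7
finger_force: 68.4
```

```bash
python3 - <<'E'
from h import *
s=sense();p,r=pose();print(p,s["width"],s["finger_force"],s["contact_force"])
i=camera_info("wrist");im=camera("wrist");cv2.imwrite("pics/w4.png",im[:,:,::-1])
a=np.array([.04,-.7065,.7065])
q=plan(p+a*45,r,1,nd=2,n=9)
E
```

```text
[ 533.1 -346.9   85.5] 19.660435694562818 68.43851566314697 [-1.4  0.4 -0.2]
[[-0.22,0,-0.13,0,0,0,1,  -0.21,0,-0.12,0,0,0,1,  -0.22,0,-0.13,0,0,0,1,  -0.22,0.01,-0.12,0,0,0,1,  -0.21,0,-0.13,0,0,0,1,  -0.22,0,-0.12,0,0,0,1,  -0.21,0,-0.13,0,0,0,1,  -0.22,0,-0.12,0,0,0,1,  -0.22,0,-0.13,0,0,0,1]]
9 end [ 534.9 -378.7  117.3] err [ 0.   0.1 -0.1] 0.0018004622436814295
```

View pics/w4.png

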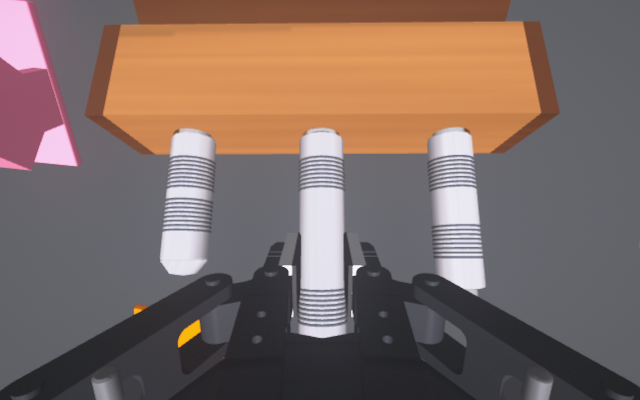

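The fingers hold the middle gauge's handle near its upper part, around (322,270). I'll draw it out along its axis.

Emit:
send_rows(motion=[-0.22, 0, -0.13, 0, 0, 0, 1, -0.22, 0, -0.13, 0, 0, 0, 1, -0.22, 0, -0.13, 0, 0, 0, 1, -0.22, 0, -0.12, 0, 0, 0, 1])

```text
time: 12.28
position: [534.1, -361.9, 100.1]
tool_rot: [-179.6, 14.9, 92.5]
contact_force: [0.2, -0.8, -2.0]
width: 19.9
finger_force: 68.5
```

Emit:
send_rows(motion=[-0.22, 0, -0.13, 0, 0, 0, 1, -0.22, 0, -0.12, 0, 0, 0, 1, -0.22, 0, -0.13, 0, 0, 0, 1, -0.22, 0, -0.12, 0, 0, 0, 1, -0.22, 0, -0.13, 0, 0, 0, 1, -0.3, 0, -0.3, 0, 0, 0, 1])

```text
time: 13.02
position: [534.8, -383.7, 124.8]
tool_rot: [-179.5, 14.9, 92.5]
contact_force: [-1.3, 0.6, -1.9]
width: 19.5
finger_force: 68.5
```

```bash
python3 - <<'E'
from h import *
i=camera_info("wrist");p,r=pose();im=camera("wrist");cv2.imwrite("pics/w5.png",im[40:360,160:480,::-1].repeat(2,0).repeat(2,1)[:600])
# tool->camera fixed transform kept
W=np.eye(4);W[:3,:3]=r.as_matrix();W[:3,3]=p
np.save("tc.npy",i["camera_from_world"]@W)
E
```

```text
(no output)
```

View pics/w5.png

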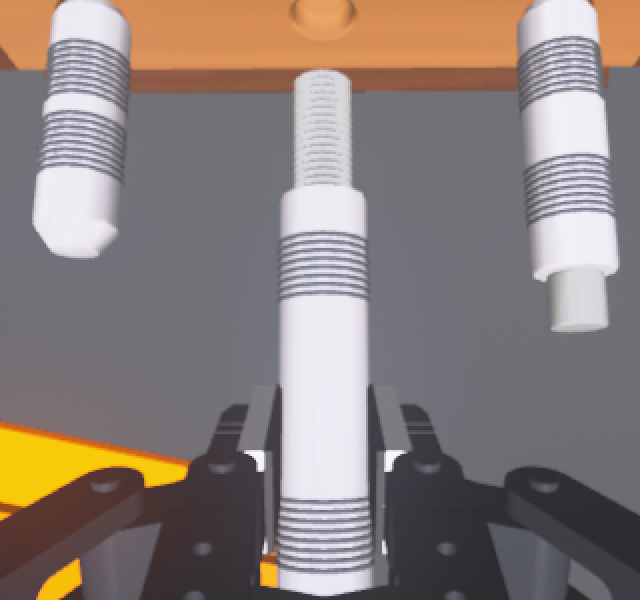

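The gauge is out: thread end at full-image pixel (321,76), lower shoulder at (321.5,135). The bore is empty and the other gauges are unmoved.

```bash
cat > m3.py <<'E'
from h import *
from scipy.optimize import least_squares
T=np.load("tc.npy");c=-T[:3,:3].T@T[:3,3];i=camera_info("wrist")
p,r=pose();at=r.inv().apply([.04,-.7065,.7065]);print("axis tool",at,"cam",c)
def P(q):
    q=T[:3,:3]@q+T[:3,3];return i["cx"]+i["fx"]*q[0]/q[2],i["cy"]+i["fy"]*q[1]/q[2]
def pts(v,ang=None):
    th=np.arctan2(at[2],at[0]) if ang is None else ang
    a=np.array([np.cos(th),0,np.sin(th)]);n=np.array([-a[2],0,a[0]])
    S=np.array([v[0],0,v[1]])
    if n@(c-S)<0:n=-n
    return S,a,n
def f(v,ang=None):
    S,a,n=pts(v,ang);return [P(S+11*n)[1]-135,P(S-32*a+7.5*n)[1]-76]
th0=np.arctan2(at[2],at[0])
for d in(-4,0,4):
    o=least_squares(f,[50,0],args=(th0+np.radians(d),));S,a,n=pts(o.x,th0+np.radians(d))
    print(d,"S",S,"go",S-16*a,"mid",S+50*a,"grasp off axis",np.dot(np.array([0,0,-19])-S,n),"along from mid",np.dot(np.array([0,0,-19])-S-50*a,a),o.cost)
E
python3 m3.py
```

```text
axis tool [-0.9  0.  -0.5] cam [  65.9    0.4 -143. ]
-4 S [50.8  0.  13. ] go [65.2  0.  20. ] mid [ 5.9  0.  -8.9] grasp off axis 6.540039250999396 along from mid 9.697478157970746 5.048709793414476e-28
0 S [50.7  0.   4.3] go [64.6  0.  12.3] mid [  7.4   0.  -20.7] grasp off axis -5.155347190316043 along from mid 5.567304400585436 2.0303161261759527e-21
4 S [50.7  0.  -5.1] go [64.   0.   3.8] mid [  9.2   0.  -33.1] grasp off axis -16.842564270128015 along from mid -0.22201717450908998 4.026981642323937e-20
```

```bash
cat > m4.py <<'E'
from h import *
p,r=pose();up=r
a=r.apply([np.cos(0),0,0]) # placeholder
at=r.inv().apply([.04,-.7065,.7065]);th=np.arctan2(at[2],at[0])+np.radians(-2)
ax=r.apply([np.cos(th),0,np.sin(th)]);print("axis now",ax)
hd=np.array([ax[0],ax[1],0]);hd/=np.linalg.norm(hd)
w=np.cross(ax,hd);w*=np.arcsin(np.linalg.norm(w))/np.linalg.norm(w)
f=R.from_rotvec(w)*r;print("tool z final",f.as_matrix()[:,2],"axis",f.apply([np.cos(th),0,np.sin(th)]),np.degrees(np.linalg.norm(w)))
go=np.array([65,0,16]);t=np.array([611,127,117])-f.apply(go);print("final TCP",t)
q=plan(p+[0,-20,70],r*R.from_rotvec((r.inv()*f).as_rotvec()*.3),1)
q=plan(t+[-30,-250,50],f,1,start=q)
q=plan(t+[0,-110,0],f,1,start=q)
E
python3 m4.py
```

```text
axis now [ 0.  -0.7  0.7]
tool z final [-0.   0.5 -0.9] axis [ 0. -1.  0.] 42.95917264267162
final TCP [613.9  62.2 100.6]
[[-0.5,0,-0.8,0,0.7,0,1,  -0.4,0,-0.8,0,0.7,0,1,  -0.4,0,-0.8,0,0.7,0,1,  -0.3,-0.1,-0.9,0,0.7,0,1]]
4 end [ 534.7 -405.   197.2] err [ 0.7 -0.  -0.8] 0.12897647677013724
[[0.9,0.2,0.2,0,0.5,0,1,  0.9,0.3,0.2,0,0.6,0,1,  0.9,0.2,0.2,0,0.5,0,1,  0.9,0.3,0.3,0,0.6,0,1,  0.8,0.2,0.3,0,0.5,0,1,  0.9,0.3,0.3,0,0.6,0,1,  0.8,0.2,0.4,0,0.5,0,1,  0.8,0.2,0.4,0,0.6,0,1,  0.8,0.3,0.5,0,0.5,0,1,  0.8,0.2,0.5,0.1,0.6,0,1]]
[[0.7,0.3,0.5,0,0.5,-0.1,1,  0.8,0.2,0.6,0,0.6,0,1]]
12 end [ 583.3 -186.8  150.4] err [ 0.6 -1.1  0.2] 0.28223193151590953
[[0.6,0.2,0.7,0,0,0,1,  0.6,0.3,0.7,0,0,0,1,  0.6,0.2,0.6,0,0,0,1,  0.6,0.3,0.7,0,0,0,1,  0.7,0.2,0.7,0,0,0,1,  0.6,0.2,0.7,0,0,0,1,  0.6,0.3,0.6,0,0,0,1,  0.6,0.2,0.7,0,0,0,1]]
8 end [613.8 -47.7 100.9] err [ 0.1 -0.1 -0.3] 0.28223193151590953
```

Emit:
send_rows(motion=[-0.5, 0, -0.8, 0, 0.7, 0, 1, -0.4, 0, -0.8, 0, 0.7, 0, 1, -0.4, 0, -0.8, 0, 0.7, 0, 1, -0.3, -0.1, -0.9, 0, 0.7, 0, 1])

```text
time: 13.58
position: [534.4, -404.0, 196.4]
tool_rot: [-179.6, 2.0, 92.4]
contact_force: [-0.1, 0.8, -1.6]
width: 19.3
finger_force: 68.6
```

Emit:
send_rows(motion=[0.9, 0.2, 0.2, 0, 0.5, 0, 1, 0.9, 0.3, 0.2, 0, 0.6, 0, 1, 0.9, 0.2, 0.2, 0, 0.5, 0, 1, 0.9, 0.3, 0.3, 0, 0.6, 0, 1, 0.8, 0.2, 0.3, 0, 0.5, 0, 1, 0.9, 0.3, 0.3, 0, 0.6, 0, 1, 0.8, 0.2, 0.4, 0, 0.5, 0, 1, 0.8, 0.2, 0.4, 0, 0.6, 0, 1, 0.8, 0.3, 0.5, 0, 0.5, 0, 1, 0.8, 0.2, 0.5, 0.1, 0.6, 0, 1])

```text
time: 14.82
position: [574.9, -220.8, 156.7]
tool_rot: [-179.0, -23.3, 92.2]
contact_force: [-0.0, -0.4, -0.7]
width: 19.6
finger_force: 68.7
```

Emit:
send_rows(motion=[0.7, 0.3, 0.5, 0, 0.5, -0.1, 1, 0.8, 0.2, 0.6, 0, 0.6, 0, 1])

```text
time: 15.08
position: [583.3, -184.2, 148.9]
tool_rot: [-179.2, -28.4, 92.6]
contact_force: [0.2, 0.7, -1.2]
width: 19.4
finger_force: 68.7
```

Emit:
send_rows(motion=[0.6, 0.2, 0.7, 0, 0, 0, 1, 0.6, 0.3, 0.7, 0, 0, 0, 1, 0.6, 0.2, 0.6, 0, 0, 0, 1, 0.6, 0.3, 0.7, 0, 0, 0, 1, 0.7, 0.2, 0.7, 0, 0, 0, 1, 0.6, 0.2, 0.7, 0, 0, 0, 1, 0.6, 0.3, 0.6, 0, 0, 0, 1, 0.6, 0.2, 0.7, 0, 0, 0, 1, 0, 0, 0, 0, 0, 0, 1])

```text
time: 16.2
position: [612.7, -43.5, 99.4]
tool_rot: [-179.1, -28.3, 92.7]
contact_force: [-1.5, 0.2, -1.7]
width: 19.6
finger_force: 68.7
```

```bash
python3 - <<'E'
from h import *
s=sense();print(s["position"],s["tool_rot"],s["contact_force"],s["width"])
a=camera("side");b=camera("top")
p,r=pose()
g=p+r.apply([65,0,16])
A=proj(camera_info("side"),g);B=proj(camera_info("top"),g);print(A,B)
k=lambda im,c:cv2.resize(im[int(c[1])-45:int(c[1])+45,int(c[0])-20-40:int(c[0])+40],None,fx=4,fy=4,interpolation=cv2.INTER_CUBIC)
np.save("off.npy",[[int(A[0])-60,int(A[1])-45],[int(B[0])-60,int(B[1])-45]])
cv2.imwrite("pics/s2.png",np.hstack([k(a,A),k(b,B)])[:,:,::-1])
E
```

```text
[612.7 -43.5  99.4] [-179.1  -28.3   92.7] [-1.5  0.2 -1.7] 19.624876492559615
[323.6 161.4] [249.6 153.1]
```

View pics/s2.png

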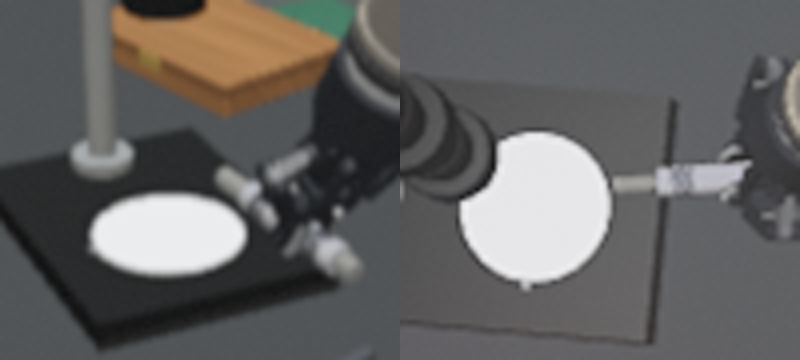

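Both crops show the level gauge with the thread pointing at the lens. Thread tip and shoulder are at side crop (222,175) and (248,193), and top crop (613,185) and (658,183).

```bash
python3 - <<'E'
from h import *
o=np.load("off.npy");s,t=camera_info("side"),camera_info("top");p,r=pose()
def q(a,b):return tri([(s,o[0]+np.array(a)/4),(t,o[1]+np.array(b)/4)])
e=q((221,175),(213,185));sh=q((248,193),(258,183));print(e,sh,np.linalg.norm(e-sh))
go=(e+sh)/2;print("go",go,"tool",r.inv().apply(go-p),"pred",p+r.apply([65,0,16]))
# side view: project level axis 80 mm..: short tip at side crop (352,268)
d=np.array([.03,-1,0])
for tilt in(-6,0,6):
    D=np.array([.03,-np.cos(np.radians(tilt)),np.sin(np.radians(tilt))]);print(tilt,(proj(s,go+D*132)-o[0])*4, (proj(s,go-D*16)-o[0])*4)
E
```

```text
[607.7  41.3 111.6] [608.4   7.5 112.3] 33.77849238212403
go [608.1  24.4 111.9] tool [68.6 -1.6 22.8] pred [610.   18.1 116.2]
-6 [349.2 281.4] [222.2 173.1]
0 [351.1 263.7] [222.1 175.1]
6 [351.7 244.7] [222.2 177.2]
```

```bash
python3 - <<'E'
from h import *
p,r=pose()
q=plan(p+[2,74,4],r,1,nd=2,n=5)
q=plan(p+[2,102,4],r,1,nd=2,n=4,start=q)
E
```

```text
[[0.67,0.06,0.31,0,0,0,1,  0.67,0.05,0.31,0,0,0,1,  0.67,0.06,0.32,0,0,0,1,  0.67,0.06,0.31,0,0,0,1,  0.67,0.06,0.31,0,0,0,1]]
5 end [615.2  27.3 103.6] err [-0.1  0.  -0. ] 0.0
[[0.31,0.02,0.17,0,0,0,1,  0.31,0.01,0.16,0,0,0,1,  0.3,0.02,0.17,0,0,0,1,  0.31,0.02,0.16,0,0,0,1]]
4 end [615.2  55.3 103.6] err [-0.   0.1 -0. ] 0.0
```

Emit:
send_rows(motion=[0.67, 0.06, 0.31, 0, 0, 0, 1, 0.67, 0.05, 0.31, 0, 0, 0, 1, 0.67, 0.06, 0.32, 0, 0, 0, 1, 0.67, 0.06, 0.31, 0, 0, 0, 1, 0.67, 0.06, 0.31, 0, 0, 0, 1, 0, 0, 0, 0, 0, 0, 1])

```text
time: 17.05
position: [614.9, 30.2, 104.3]
tool_rot: [-179.2, -28.3, 92.7]
contact_force: [-0.3, 0.1, -1.1]
width: 19.4
finger_force: 68.6
```

```bash
python3 - <<'E'
from h import *
a=camera("side")[30:190,250:410];w=camera("wrist")
cv2.imwrite("pics/f.png",np.hstack([cv2.resize(a,(400,400),interpolation=2),cv2.resize(w[:,120:520],(400,400))])[:,:,::-1])
p,r=pose();print(p)
s,wi=camera_info("side"),camera_info("wrist")
for z in(117,210):print(z,(proj(s,[611,127,z])-[250,30])*2.5,proj(wi,[611,127,z])-[120,0])
E
```

```text
[615.2  27.5 103.7]
117 [135.  291.7] [202.4  57. ]
210 [134.2 217.9] [ 198.5 -201.6]
```

View pics/f.png

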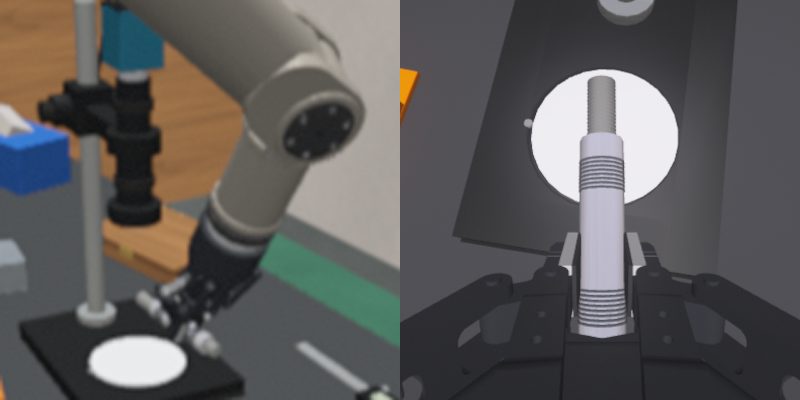

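The head is well clear of the arm. Thread middle is at side crop (151,302) and wrist crop (201,105); in the wrist view it lines up laterally with the lens point. I'll work out the remaining distance.

```bash
python3 - <<'E'
from h import *
s,w=camera_info("side"),camera_info("wrist");p,r=pose()
a=np.array([250,30])+np.array([151,302])/2.5;b=np.array([120,0])+np.array([201,105])
print("tri",tri([(s,a),(w,b)]),"wrist z112/117/122",[ray(w,b,z) for z in(112,117,122)],"side z117",ray(s,a,117))
print((proj(s,[610.5,98,116])-[250,30])*2.5)
E
```

```text
tri [613.3  97.8 115.9] wrist z112/117/122 [array([611.5, 101.9, 112. ]), array([611.8,  99.1, 117. ]), array([612. ,  96.3, 122. ])] side z117 [612.7  93.  117. ]
[147.2 301.6]
```

Emit:
send_rows(motion=[0.31, -0.01, 0.16, 0, 0, 0, 1, 0.31, 0, 0.17, 0, 0, 0, 1, 0.31, 0, 0.16, 0, 0, 0, 1, 0.31, 0, 0.17, 0, 0, 0, 1, 0, 0, 0, 0, 0, 0, 1, 0, 0, 0, 0, 0, 0, 1, 0, 0, 0, 0, 0, 0, 1, 0, 0, 0, 0, 0, 0, 1])

```text
time: 18.15
position: [613.6, 55.4, 103.9]
tool_rot: [-179.2, -28.2, 92.5]
contact_force: [0.2, 0.1, -1.4]
width: 19.4
finger_force: 68.6
```

```bash
python3 - <<'E'
from h import *
from scipy.optimize import least_squares
w=camera_info("wrist");p,r=pose();im=camera("wrist");print(p,sense()["contact_force"])
b=np.array([321,105.]) # gauge fixed in the tool frame: same pixel as before
print("go",ray(w,b,117))
# thread tip / shoulder rows: width of grey thread along centre column
g=im[40:170,321].astype(int).mean(1);print(g[::4])
# plate centre (upper/right/left rim visible) from circle fit at z=24
m=(im.min(2)>205)&(np.arange(400)[:,None]<225);k=np.vstack([c[:,0] for c in cv2.findContours(m.astype(np.uint8),0,1)[0] if len(c)>40])
h=cv2.convexHull(k)[:,0];h=h[h[:,1]<200];P=np.array([ray(w,q,24)[:2] for q in h])
o=least_squares(lambda v:np.hypot(*(P-v).T)-59.5,[611,127],loss="soft_l1");print("plate",o.x,np.abs(o.fun).max())
E
```

```text
[613.6  55.4 103.9] [-0.1 -0.6 -2.3]
go [610.2 127.3 117. ]
[ 63.7  49.7  50.   52.   53.7  52.7  54.3  55.3  57.3 143.3 143.3 144.3
 145.7 146.3 147.3 148.  149.  148.3 149.7 149.7 150.  150.7 150.3 178.3
 191.  190.7 191.3 191.7 191.7 106.  121.3 121.  135.7]
plate [611.4 126.7] 0.3035002113372869
```

```bash
python3 -c "
from station import ticket
print(ticket.finish_job())"
```

```text
the job is handed in; nothing more can be done
None
```

I've handed the job in at about 18 s of the 51 s; the hand-in gave no verdict. At my last look the stage plate was flush and the thread gauge was held level and still, with the middle of its long thread about 1 mm from the lens axis and about 117 mm above the table.

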